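Hang the test coupon and hold it up on the cam lift

TASK

Take the test coupon that has the round hole out of its stand, hang it by the hole on the peg of the cam lift and let go of it. Then take the lever by its round grip, swing it up until the cam is at its highest lift (the lever stands straight up) and finish while still holding the grip there, so that the lift cannot drop. Leave the coupon without a hole in the stand, and do not knock the glassware and the bung about.

Things in the scene. Friction and masses are not known exactly. Their poses are not given: they have to be found in the camera images.
- test_coupon: Loose flat aluminium plate standing on edge in a pocket of the stand, 44 mm wide (its y), 8 mm thick (its x), 140 mm tall (its z), about 0.12 kg. A round 24 mm hole goes through it along x; solid from 97 mm up to its top edge at 140 mm, which is where to grip it from above across the 8 mm. Origin: centre of its bottom edge.
- coupon_eye (a point): Centre of the hole in the test coupon, 85 mm above its bottom edge; axes as the coupon.
- blank_coupon: Loose aluminium plate without a hole, 44 x 8 mm and 120 mm tall, in the other pocket of the stand (which pocket holds which coupon varies). Origin: centre of its bottom edge. To be left alone.
- coupon_stand: Fixed grey block 70 x 190 x 30 mm (x, y, z) with two 11 x 47 mm pockets 22 mm deep, 100 mm apart along y; origin under its centre.
- cam_lift: Fixed lift on a 12 mm thick grey base plate that reaches from -115 to +55 mm in its x and -78 to +88 mm in y. Origin on the worktop; its -x side is the front and faces the robot, z up. An upright column 50 mm wide stands behind the carriage (x from 7 to 33 mm), top at 170 mm; lever and cam are on its +y side. A petri dish lies on the base under the peg.
- lift_carriage: Steel slide on the column's front that carries the peg; the cam raises it by up to 19 mm, and a spring and its weight push it down. Front face of its plate at x = -13 mm of the lift, plate top at z = 170 mm when down. Origin: that of the lift when down; rises with the slide.
- hang_peg (a point): Middle of the level round peg on the carriage, 8 mm in diameter; it points to -x of the lift (axes as the lift). The free length reaches from 29 mm behind this point (+x, at the carriage) to 31 mm in front of it (-x), where a 13 mm diameter, 4 mm thick end collar follows. 165 mm above the worktop while the lift is down. Hung, the middle of the hole lies about 8 mm under this point.
- cam_lever (a joint): Lever angle in rad. 0: at rest on its stop, pointing forward (-x of the lift), 1.45 short of upright; the spring keeps it there. It grows as the grip swings up and back to +x; 1.45 is upright, the highest lift; beyond, the lift sinks again, to the stop at 2.0. Let go off upright, it falls to that side (within 0.05 it may stay balanced). Swinging it takes about 4 N at the grip.
- cam_shaft (a point): Fixed point on the level axis of the lever (along y of the lift), 80 mm above the worktop, level in y with the middle of the grip.
- lever_grip: Grey plastic round grip of the lever, 22 mm in diameter, 62 mm long, lying along y of the lift and free to spin on its own axis (only its position matters), 100 mm from cam_shaft. Origin: its centre. The lever's steel arm lies 34 mm from it towards the lift.
- beaker: Loose small glass beaker, 56 mm in diameter, 71 mm tall, a bystander. Origin: centre of its underside.
- rubber_bung: Loose cork-coloured bung, 24 x 22 mm, a bystander. Origin: centre of its underside.
- spare_dish: Loose petri dish, 88 x 14 mm, a bystander. Origin: centre of its underside.

How it is judged:
On the way:
1. the test coupon hangs by its hole on the peg, let go (x of coupon_eye in the frame of hang_peg between -0.031 and 0.029 m and y of coupon_eye in the frame of hang_peg between -0.009 and 0.009 m and z of coupon_eye in the frame of hang_peg between -0.013 and -0.003 m and contact force between test_coupon and lift_carriage above 0.3 N and contact force between the arm and test_coupon below 0.1 N and angle between test_coupon's own z axis and vertical below 0.2 rad), for 0.3 s.
At the end, for the whole second after the job is handed in: The test coupon hangs still by its hole on the peg alone (middle of hole 3 to 13 mm under the peg's, 9 mm sideways, tilt 0.2 rad), untouched; the fingers hold the round grip (over 1 N), lever at 1.30 to 1.60 rad; arm off the carriage; blank coupon upright within 12 mm of its start (all of step 1 and angle between blank_coupon's own z axis and vertical below 0.3 rad and distance of blank_coupon from where it was at the start of the episode below 0.012 m and value of joint cam_lever between 1.3 and 1.6 rad and linear speed of test_coupon below 0.03 m/s and contact force between the fingers and lever_grip above 1 N and contact force between the arm and lift_carriage below 0.5 N); the arm keeps its last pose, push and grip.
It fails at once if the small beaker is knocked or carried off (more than 30 mm) (distance of beaker from where it was at the start of the episode above 0.03 m).
It fails at once if the cork bung is knocked or carried off (more than 30 mm) (distance of rubber_bung from where it was at the start of the episode above 0.03 m).
It fails at once if the spare petri dish is knocked or carried off (more than 30 mm) (distance of spare_dish from where it was at the start of the episode above 0.03 m).
It fails at once if the blank coupon is taken out of the stand (distance of blank_coupon from where it was at the start of the episode above 0.03 m).
It also fails if it takes over 67 s, if anything falls off the work surface, if the arm or the gripper's body presses on something with over 40 N, if the wrist force passes 120 N, or if a joint passes its speed limit or range.

ROBOT

A 6-joint arm with a two-finger parallel gripper is mounted at the origin on a cart in front of the work surface, level with it; the furniture and walls round the work are solid. World frame = base frame: x ahead of the robot, y to its left, z up, the work surface at z = 0. Lengths are in m, angles in rad, forces in N, time in s.
With the tool pointing down it reaches from about 0.3 to 0.85 m from the base axis. Payload 5.4 kg.
Tool frame: the origin (TCP) lies at the centre of the arm's flange, where the gripper is bolted on; the fingertips stand 173 mm ahead of it and the grasp point (between the pads) lies 155 mm ahead of it; z points along the fingers, y is the line along which they close (so a half turn about z gives the same grasp; the last joint's range is limited). The gripper opens to 85 mm and grips with 20 to 120 N. Pads are 22 mm wide; open, the fingers measure 114 mm over their backs; the gripper's body (76 mm by 85 mm) begins 54 mm behind the grasp point. The pads swing forward as they close: fully open they stand 13 mm farther back than shut.
Start: joints at [-1.552, 0.158, 1.597, -0, 1.386, -0.21], TCP at [0.13, -0.56, 0.405] pointing down, gripper open.
Joint ranges: [-2.91, 2.91], [-0.94, 2.29], [0.18, 2.7], [-1.29, 4.43], [0.17, 2.64], [-3, 3]. Speed limits (rad/s): [2.57, 2.57, 3.14, 3.14, 3.14, 3.14].

INTERFACE

Orientations are given as a 3x3 rotation matrix whose columns are the frame's x, y, z axes.
In Python, from cell import manip, viewer gives the robot as it stands.
- The arm moves only by the tool play_rows, never from a script. Its argument "moves" is a list of rows, each a list of 5 numbers: the shift along the world's x, y, z in normalised numbers (1 is 0.75 m), then the turn about the world's z in normalised numbers (1 is 360 degrees), then the opening, from 0 (shut) to 1 (fully open). A call has 1 to 12 rows; each row is the pose to reach, as a shift and turn from the pose commanded when the call began; what a row does not reach only later rows make up. A row lasts 1/12 s, in which the tool goes at most 41.7 mm and 7.16 degrees, less where a joint would pass 70% of its speed; a pose out of reach is approached as far as the arm can. A call with a gripper value outside its range is refused whole. The fingers move at their own pace and stop on an object; "force" is the grip in N (left out, the last holds). Time passes only in rows, so rows that repeat a pose let the fingers close. It gives the time, the measured TCP pose, the force, the opening and the grip force at its end, in the units of the state.
- manip.state(): the state, without advancing time (a new reading comes with each control period).
- viewer.capture(name): name is "scene" or "top" or "wrist"; returns the picture (400x640x3 uint8, blue, green, red); there is no depth.
- viewer.camera_info(name): a dict with "fx", "fy", "cx", "cy" (pixels), "dist_coeffs" ([k1, k2, p1, p2, k3] as OpenCV has them; the pictures are not rectified), "rvec" (rotation vector, rad) and "tvec" (3), from world to camera coordinates, as OpenCV has them. Camera axes: x right, y down, z forward; pixel columns grow to the right and rows downward; lengths in m; the calibration is good to about 2 mm. A picture is of the moment at which its call begins: read the wrist's pose just before it. camera_info takes no time and is no camera call; for the wrist camera it gives the pose at the moment of the call.
- manip.hand_in(): hands the job in; it is judged then, once.
The state is a dict: "t": time; "joint_positions": joint angles; "joint_vel": joint speeds; "tau": joint torques, N m; "eef_pos": TCP position; "eef_rot": TCP orientation; "ft_force": force on the tool from outside, world axes, zero at the start; "ft_torque": the same for the moment, N m; "grip_width": finger opening in m; "grasp_force": force on a finger pad.
Only numpy, scipy, OpenCV 4.12 (cv2) and the standard library are available. Lean on these libraries where they do the work, as an engineer would, in place of code of your own. Each camera call takes 0.05 s, during which the arm holds its last target. There are 200 camera calls.

## Working session

There is one attempt and no reset: what is moved stays moved. The work goes in short steps, Python scripts to look and compute and a tool call to move; the robot and the scene stay as the last step left them, time stands still between calls to the robot, and variables do not carry over. Pictures are saved under pics/ and viewed, at most 10 in all, crops included, and the job is handed in when it is done.

Besides the shell and the picture viewer there is one more tool, called after "Request:" in YAML: its name, and indented under it one key for each argument. play_rows: Moves the arm, as the interface text tells. Its arguments: {"type":"object","properties":{"moves":{"type":"array"},"force":{"type":"number"}},"required":["moves"]}

```bash
mkdir -p pics; python3 - <<'E'
from cell import manip, viewer
import cv2
for n in ("scene","top"):
    cv2.imwrite(f"pics/{n}0.png",viewer.capture(n)); print(n,viewer.camera_info(n))
s=manip.state();print(s['t'],s['eef_pos'],s['eef_rot'],s['grip_width'],s['ft_force'])
E
```

```text
scene {'fx': 405.2761398458666, 'fy': 405.2761398458666, 'cx': 325.44680803104086, 'cy': 198.4016499011136, 'dist_coeffs': array([-0.06979666,  0.        ,  0.        ,  0.        ,  0.        ]), 'rvec': array([ 1.0280132 ,  2.59175348, -0.87593566]), 'tvec': array([ 0.39390744, -0.19043009,  1.64665828])}
top {'fx': 494.746939969568, 'fy': 494.746939969568, 'cx': 314.3890962610896, 'cy': 202.29721762861087, 'dist_coeffs': array([-0.04712819,  0.        ,  0.        ,  0.        ,  0.        ]), 'rvec': array([ 2.19232587, -2.15398085,  0.07446628]), 'tvec': array([-0.02352229,  0.51972084,  1.72572329])}
0.1 [ 0.13038692 -0.55975789  0.40379732] [[ 9.73943482e-01  2.26790856e-01 -2.83016546e-05]
 [ 2.26790553e-01 -9.73941964e-01  1.75950023e-03]
 [ 3.71474394e-04 -1.72007233e-03 -9.99998452e-01]] 0.08531489596515972 [ 0.90043887  0.52855246 -0.74021287]
```

View pics/scene0.png

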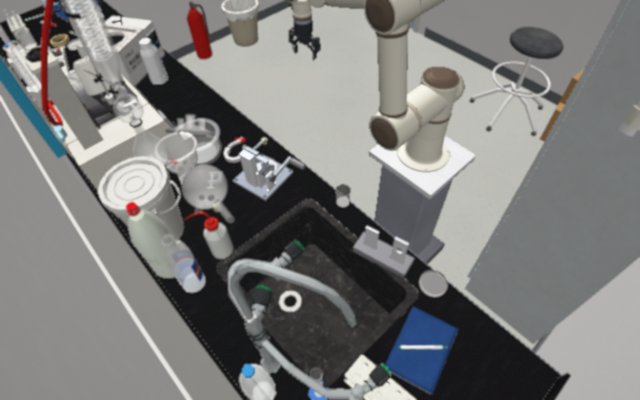

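View pics/top0.png

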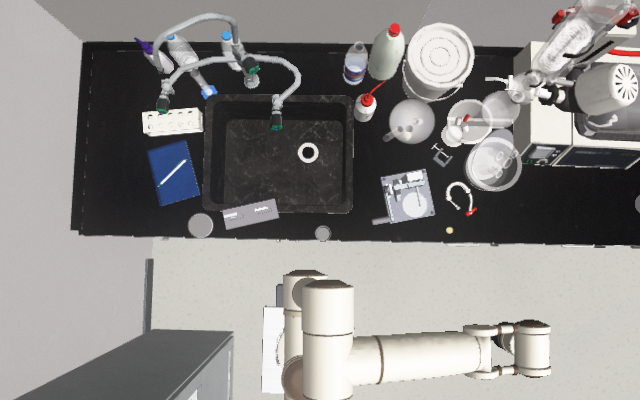

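The top view shows the stand at about (250,213) and the lift at about (408,195). The beaker is at (322,232), the dish at (201,225) and the bung at (450,230). Next I'll enlarge the relevant parts.

```bash
python3 - <<'E'
import cv2,numpy as np
t=cv2.imread("pics/top0.png");s=cv2.imread("pics/scene0.png")
R=lambda a,k:cv2.resize(a,None,fx=k,fy=k,interpolation=cv2.INTER_CUBIC)
a=R(t[195:240,190:290],8)   # 800x360
b=R(s[215:285,335:435],8)[:, :800]
cv2.imwrite("pics/stand.png",np.vstack([R(t[198:233,195:295],8),R(s[222:262,345:445],8)]))
cv2.imwrite("pics/lift.png",np.hstack([R(t[160:235,365:445],5),R(s[130:205,225:305],5)]))
E
```

```text
(no output)
```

View pics/stand.png

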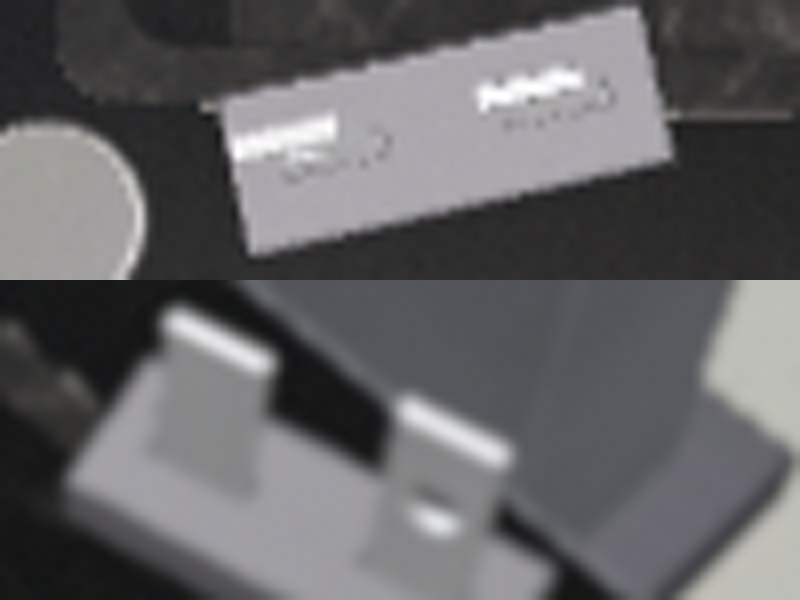

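View pics/lift.png

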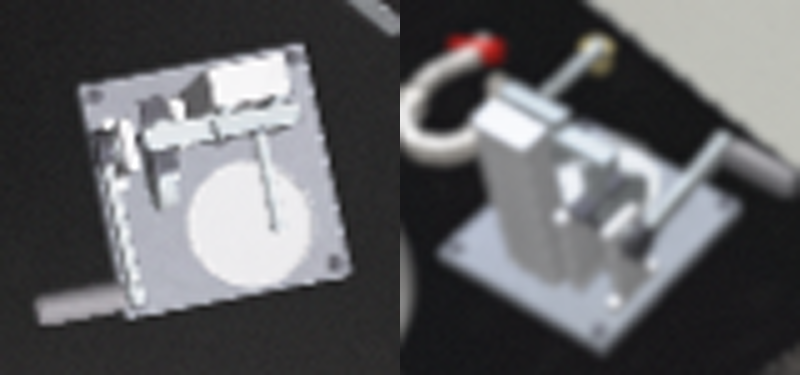

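The test coupon stands in the +y pocket, next to the dish. Its top edge in the enlarged stand crop runs from (232,145) to (338,128). On the lift, the base corners, the peg from (262,130) to (275,230) and the grip at (35..125,300) are all clear.

```bash
cat > h.py <<'E'
import cv2,numpy as np
from cell import manip,viewer
def ray(n,p,z,info=None):
    c=info or viewer.camera_info(n);K=np.array([[c['fx'],0,c['cx']],[0,c['fy'],c['cy']],[0,0,1]])
    u=cv2.undistortPoints(np.float64(p).reshape(-1,1,2),K,c['dist_coeffs']).reshape(-1,2)
    R=cv2.Rodrigues(c['rvec'])[0];o=-R.T@c['tvec'];d=np.c_[u,np.ones(len(u))]@R
    return o+d*((np.broadcast_to(z,len(u))-o[2])/d[:,2])[:,None]
def proj(n,X,info=None):
    c=info or viewer.camera_info(n);K=np.array([[c['fx'],0,c['cx']],[0,c['fy'],c['cy']],[0,0,1]])
    return cv2.projectPoints(np.float64(X).reshape(-1,1,3),c['rvec'],c['tvec'],K,c['dist_coeffs'])[0].reshape(-1,2)
def fit2(L,W): # W = R L + t
    L=np.float64(L)[:,:2];W=W[:,:2];a=L-L.mean(0);b=W-W.mean(0)
    th=np.arctan2((a[:,0]*b[:,1]-a[:,1]*b[:,0]).sum(),(a*b).sum());R=np.array([[np.cos(th),-np.sin(th)],[np.sin(th),np.cos(th)]])
    t=W.mean(0)-R@L.mean(0);return th,R,t,W-(np.float64(L)@R.T+t)
E
python3 - <<'E'
from h import *
np.set_printoptions(precision=4,suppress=True)
f=lambda p,k,o:(np.float64(p)+.5)/k-.5+np.array(o)
sc=ray("top",f([(222,98),(638,6),(673,160),(250,254)],8,(195,198)),.03)
print(fit2([(.035,.095),(.035,-.095),(-.035,-.095),(-.035,.095)],sc))
print("coupon top scene", ray("scene",f([(165,320-280),(275,365-280),(400,408-280),(512,455-280)],8,(345,222)),[.128,.128,.148,.148]))
print("coupon top top",ray("top",f([(232,145),(338,128),(478,98),(584,80)],8,(195,198)),[.148,.148,.128,.128]))
bc=ray("top",f([(80,85),(303,45),(350,270),(128,318)],5,(365,160)),.012)
th,R,t,e=fit2([(.055,.088),(.055,-.078),(-.115,-.078),(-.115,.088)],bc);print("lift",th,t,e)
pg=ray("top",f([(263,132),(275,228)],5,(365,160)),.165);print("peg",pg,(pg[:,:2]-t)@R)
pg=ray("scene",f([(545-400,98),(590-400,55)],5,(225,130)),.165);print("peg sc",pg,(pg[:,:2]-t)@R)
g=ray("top",f([(38,308),(122,298)],5,(365,160)),.092);print("grip",g,(g[:,:2]-t)@R)
g=ray("scene",f([(795-400,182),(735-400,148)],5,(225,130)),.092);print("grip",g,(g[:,:2]-t)@R)
print("bystanders",ray("top",[(322,232),(201,225),(450,230)],[.07,.014,.02]))
E
```

```text
(np.float64(0.2351425767725626), array([[ 0.9725, -0.233 ],
       [ 0.233 ,  0.9725]]), array([0.4751, 0.2102]), array([[ 0.0002, -0.0014],
       [-0.0003,  0.0009],
       [ 0.0002,  0.0001],
       [-0.0001,  0.0003]]))
coupon top scene [[0.4969 0.1429 0.128 ]
 [0.4809 0.1871 0.128 ]
 [0.4714 0.2404 0.148 ]
 [0.4564 0.2833 0.148 ]]
coupon top top [[0.4605 0.2809 0.148 ]
 [0.4683 0.2375 0.148 ]
 [0.4829 0.183  0.128 ]
 [0.4911 0.1391 0.128 ]]
lift 0.20961107303525878 [ 0.5814 -0.3437] [[-0.0002 -0.0022]
 [-0.0032  0.0011]
 [ 0.0028  0.0032]
 [ 0.0007 -0.002 ]]
peg [[ 0.5671 -0.3491  0.165 ]
 [ 0.5047 -0.357   0.165 ]] [[-0.0152 -0.0024]
 [-0.0778  0.0029]]
peg sc [[ 0.5662 -0.3426  0.165 ]
 [ 0.5165 -0.3545  0.165 ]] [[-0.0147  0.0042]
 [-0.0657  0.0029]]
grip [[ 0.4536 -0.2115  0.092 ]
 [ 0.4613 -0.2682  0.092 ]] [[-0.0975  0.1558]
 [-0.1017  0.0988]]
grip [[ 0.4503 -0.2101  0.092 ]
 [ 0.4604 -0.2666  0.092 ]] [[-0.1004  0.1579]
 [-0.1023  0.1005]]
bystanders [[ 0.4147 -0.0429  0.07  ]
 [ 0.4329  0.387   0.014 ]
 [ 0.4306 -0.4931  0.02  ]]
```

The rows are not in the units I measure in: shifts go in shares of 0.75 m and turns go in shares of 360 degrees. I convert before sending: 33 cm / 75 = 0.44, 32 cm / 75 = 0.4267, 83 degrees / 360 = 0.2306.

Request:
play_rows:
  moves:
    - [0.04, 0.0267, 0.0133, 0.0194, 1]
    - [0.08, 0.0533, 0.0267, 0.0389, 1]
    - [0.12, 0.08, 0.04, 0.0583, 1]
    - [0.16, 0.1067, 0.0533, 0.0778, 1]
    - [0.2, 0.12, 0.0533, 0.0972, 1]
    - [0.24, 0.1467, 0.0533, 0.1167, 1]
    - [0.28, 0.1733, 0.0533, 0.1361, 1]
    - [0.32, 0.2, 0.0533, 0.1556, 1]
    - [0.36, 0.2267, 0.0533, 0.175, 1]
    - [0.4, 0.24, 0.0533, 0.1944, 1]
    - [0.4267, 0.2667, 0.0533, 0.2139, 1]
    - [0.44, 0.28, 0.0533, 0.2306, 1]

```text
t: 1.1
eef_pos: [0.4625, -0.3478, 0.444]
eef_rot: [[-0.115, 0.993, -0.0], [0.993, 0.115, 0.002], [0.002, 0.0, -1.0]]
ft_force: [0.1, -0.5, 0.3]
grip_width: 0.0854
grasp_force: 0.0
```

In the tool's units: 6 degrees / 360 = 0.0167.

Request:
play_rows:
  moves:
    - [0, 0, 0, 0.0083, 1]
    - [0, 0, 0, 0.0167, 1]
    - [0, 0, 0, 0.0167, 1]
    - [0, 0, 0, 0.0167, 1]

```text
t: 1.43
eef_pos: [0.4604, -0.3499, 0.4442]
eef_rot: [[-0.208, 0.978, -0.001], [0.978, 0.208, 0.001], [0.001, -0.0, -1.0]]
ft_force: [0.4, -0.2, 0.5]
grip_width: 0.0853
grasp_force: 0.0
```

```bash
python3 - <<'E'
from h import *
import pickle
s=manip.state();c=viewer.camera_info("wrist");im=viewer.capture("wrist")
cv2.imwrite("pics/w1.png",im);pickle.dump(c,open("w1.pkl","wb"))
R=cv2.Rodrigues(c['rvec'])[0];print(s['t'],s['eef_pos'],s['eef_rot'].round(3),s['joint_positions'],"cam",-R.T@c['tvec'],s['eef_rot'].T@(-R.T@c['tvec']-s['eef_pos']))
E
```

```text
1.4333 [ 0.46035161 -0.34992102  0.44424193] [[-0.208  0.978 -0.001]
 [ 0.978  0.208  0.001]
 [ 0.001 -0.    -1.   ]] [-8.58799996e-01  1.42822592e-01  1.53627832e+00 -4.77840186e-05
  1.46333465e+00 -1.06872695e+00] cam [ 0.44501307 -0.27524138  0.41444802] [0.07621515 0.00057431 0.02984823]
```

View pics/w1.png

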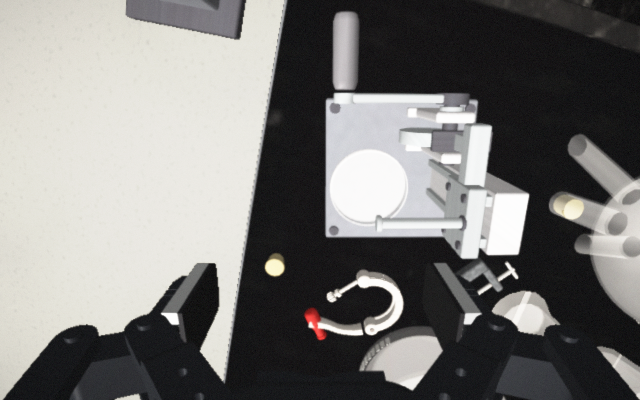

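The wrist view is good. Base corners are at (326,99), (326,237) and (478,100). The grip axis runs from (345,12) to (344,90), and the peg runs along row 224 from the collar at (378) to the carriage plate at about (443).

```bash
python3 - <<'E'
from h import *
import pickle
np.set_printoptions(precision=4,suppress=True)
c=pickle.load(open("w1.pkl","rb"))
b=ray(0,[(326,98.5),(326,237),(478,100)],.012,c)
th,R,t,e=fit2([(-.115,.088),(-.115,-.078),(.055,.088)],b);print("lift",th,t,e)
pg=ray(0,[(382,224),(443,224)],.165,c);print("peg",pg,(pg[:,:2]-t)@R, np.arctan2(*(pg[1]-pg[0])[1::-1]))
g=ray(0,[(346,12),(344,90)],.092,c);print("grip",g,g.mean(0),(g[:,:2]-t)@R)
im=cv2.imread("pics/w1.png")
cv2.imwrite("pics/w1c.png",np.hstack([cv2.resize(im[200:260,360:480],None,fx=4,fy=4,interpolation=2),cv2.resize(im[5:125,315:365],None,fx=2,fy=2,interpolation=2)[:240,:100]]))
E
```

```text
lift 0.21085367579162578 [ 0.5822 -0.3442] [[ 0.0004 -0.0006]
 [ 0.0005  0.0017]
 [-0.0009 -0.001 ]]
peg [[ 0.5097 -0.36    0.165 ]
 [ 0.5551 -0.3504  0.165 ]] [[-0.0742 -0.0003]
 [-0.0278 -0.0004]] 0.20837828579227644
grip [[ 0.4517 -0.2092  0.092 ]
 [ 0.4642 -0.271   0.092 ]] [ 0.4579 -0.2401  0.092 ] [[-0.0994  0.1593]
 [-0.1001  0.0963]]
```

View pics/w1c.png

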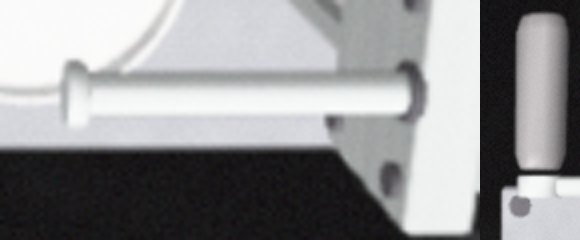

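In the tool's units: 47 cm / 75 = 0.6267, 43 cm / 75 = 0.5733, 1.5 degrees / 360 = 0.0042.

Request:
play_rows:
  moves:
    - [0, 0.04, 0, 0, 1]
    - [0, 0.0933, 0, 0, 1]
    - [0, 0.1467, 0, 0, 1]
    - [0, 0.2, 0, 0, 1]
    - [0, 0.2533, 0, 0, 1]
    - [0, 0.3067, 0, 0, 1]
    - [0, 0.36, 0, 0, 1]
    - [0, 0.4133, 0, 0, 1]
    - [0, 0.4667, 0, 0, 1]
    - [0, 0.52, 0, 0, 1]
    - [0, 0.5733, 0, 0.0042, 1]
    - [0, 0.6267, 0, 0.0042, 1]

```text
t: 2.48
eef_pos: [0.4599, 0.1217, 0.4449]
eef_rot: [[-0.234, 0.972, 0.001], [0.972, 0.234, -0.0], [-0.0, 0.001, -1.0]]
ft_force: [0.9, -0.6, -0.1]
grip_width: 0.0852
grasp_force: 0.0
```

In the tool's units: 6 cm / 75 = 0.08, 4 cm / 75 = 0.0533.

Request:
play_rows:
  moves:
    - [0, 0.0533, 0, 0, 1]
    - [0, 0.08, 0, 0, 1]
    - [0, 0.08, 0, 0, 1]
    - [0, 0.08, 0, 0, 1]
    - [0, 0.08, 0, 0, 1]

```text
t: 2.9
eef_pos: [0.4605, 0.1793, 0.4446]
eef_rot: [[-0.234, 0.972, -0.0], [0.972, 0.234, -0.001], [-0.0, -0.0, -1.0]]
ft_force: [-0.1, 0.3, -0.5]
grip_width: 0.0854
grasp_force: 0.0
```

```bash
python3 - <<'E'
from h import *
import pickle
s=manip.state();c=viewer.camera_info("wrist");im=viewer.capture("wrist")
cv2.imwrite("pics/w2.png",im);pickle.dump(c,open("w2.pkl","wb"))
print(s['t'],s['eef_pos'],s['eef_rot'].round(3))
X=[[.4634,.2588,.148],[.4751,.2102,.03]];print(proj(0,X,c))
E
```

```text
2.9 [0.46048602 0.17926914 0.44459809] [[-0.234  0.972 -0.   ]
 [ 0.972  0.234 -0.001]
 [-0.    -0.    -1.   ]]
[[350.42260375  89.10350444]
 [340.79662126 137.41738731]]
```

View pics/w2.png

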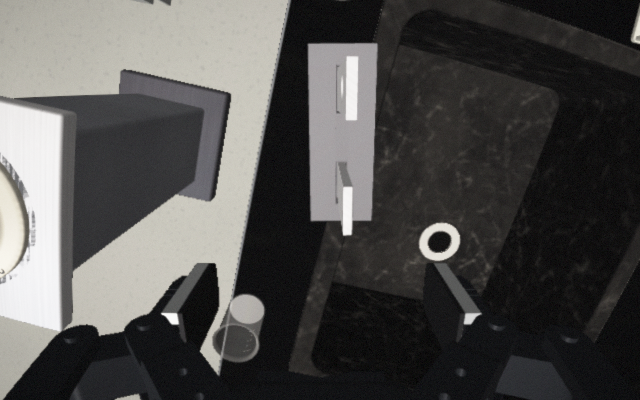

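The test coupon's top edge is centred at (352,88.5). The prediction was (350.4,89.1), so the true position is about 1 mm off in x.

In the tool's units: -16 cm / 75 = -0.2133, -15 cm / 75 = -0.2.

Request:
play_rows:
  moves:
    - [0.0027, 0.04, 0, 0, 0.6]
    - [0.0053, 0.08, 0, 0, 0.5]
    - [0.0053, 0.1067, 0, 0, 0.5]
    - [0.0053, 0.1067, 0, 0, 0.5]
    - [0.0053, 0.1067, -0.04, 0, 0.5]
    - [0.0053, 0.1067, -0.08, 0, 0.5]
    - [0.0053, 0.1067, -0.12, 0, 0.5]
    - [0.0053, 0.1067, -0.16, 0, 0.5]
    - [0.0053, 0.1067, -0.1867, 0, 0.5]
    - [0.0053, 0.1067, -0.2, 0, 0.5]
    - [0.0053, 0.1067, -0.2133, 0, 0.5]
    - [0.0053, 0.1067, -0.2133, 0, 0.5]
  force: 40

```text
t: 3.95
eef_pos: [0.4643, 0.259, 0.2835]
eef_rot: [[-0.234, 0.972, -0.002], [0.972, 0.234, -0.001], [-0.0, -0.002, -1.0]]
ft_force: [0.8, -0.4, -0.6]
grip_width: 0.0427
grasp_force: 0.0
```

Request:
play_rows:
  moves:
    - [0, 0, 0, 0, 0.5]
    - [0, 0, 0, 0, 0]
    - [0, 0, 0, 0, 0]
    - [0, 0, 0, 0, 0]
    - [0, 0, 0, 0, 0]
    - [0, 0, 0, 0, 0]
    - [0, 0, 0, 0, 0]
    - [0, 0, 0, 0, 0]
    - [0, 0, 0, 0, 0]

```text
t: 4.7
eef_pos: [0.4649, 0.2602, 0.286]
eef_rot: [[-0.235, 0.972, 0.002], [0.972, 0.235, 0.0], [0.0, 0.002, -1.0]]
ft_force: [-0.5, -1.8, 5.9]
grip_width: 0.0075
grasp_force: 40.5
```

In the tool's units: 13 cm / 75 = 0.1733, 12 cm / 75 = 0.16.

Request:
play_rows:
  moves:
    - [0, 0, 0.004, 0, 0]
    - [0, 0, 0.0107, 0, 0]
    - [0, 0, 0.0213, 0, 0]
    - [0, 0, 0.0373, 0, 0]
    - [0, 0, 0.06, 0, 0]
    - [0, 0, 0.0867, 0, 0]
    - [0, 0, 0.1133, 0, 0]
    - [0, 0, 0.14, 0, 0]
    - [0, 0, 0.16, 0, 0]
    - [0, 0, 0.1733, 0, 0]
    - [0, 0, 0.1733, 0, 0]
    - [0, 0, 0.1733, 0, 0]
  force: 60

```text
t: 5.7
eef_pos: [0.4644, 0.26, 0.4151]
eef_rot: [[-0.235, 0.972, 0.001], [0.972, 0.235, 0.0], [0.0, 0.001, -1.0]]
ft_force: [0.1, 0.1, -2.1]
grip_width: 0.0074
grasp_force: 59.0
```

```bash
python3 - <<'E'
from h import *
s=manip.state();print(s['eef_pos'],s['grip_width'],s['ft_force'])
cv2.imwrite("pics/w3.png",viewer.capture("wrist")[0:400])
E
```

```text
[0.46436378 0.25998733 0.41508558] 0.007354758747456363 [ 0.12037451  0.08896281 -2.09773784]
```

View pics/w3.png

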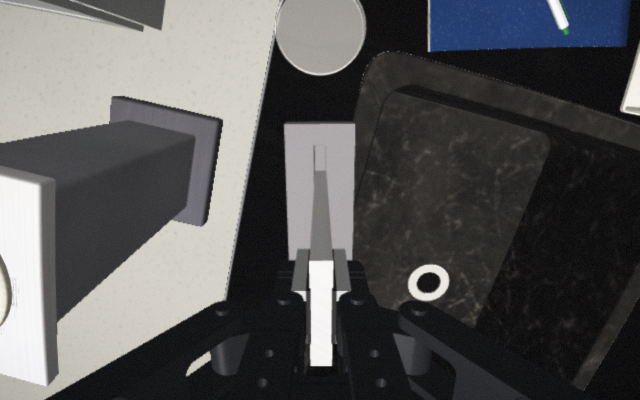

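The coupon is out and held. Its top edge spans rows 262–366 at column 320. I'll check its offset in the hand.

```bash
python3 - <<'E'
from h import *
np.set_printoptions(precision=4,suppress=True)
s=manip.state()
for z in(.272,.278,.284):
    p=ray("wrist",[(320,262),(320,366),(309,300),(331,300)],z)
    q=(p-s['eef_pos'])@s['eef_rot'];print(z,q[:,:2].ravel(), q[0,0]-q[1,0])
E
```

```text
0.272 [ 0.0185  0.0002 -0.0272  0.0001  0.0031 -0.0039  0.0031  0.0042] 0.04574534356886162
0.278 [ 0.0216  0.0002 -0.0217  0.0002  0.007  -0.0036  0.007   0.004 ] 0.04329792233030776
0.284 [ 0.0247  0.0002 -0.0162  0.0002  0.0109 -0.0034  0.0109  0.0038] 0.04085050109175402
```

Request:
play_rows:
  moves:
    - [0, -0.0267, 0, 0, 0]
    - [0, -0.0667, 0, 0, 0]
    - [0, -0.12, 0, 0, 0]
    - [0, -0.1733, 0, 0, 0]
    - [0, -0.2267, 0, 0, 0]
    - [0, -0.28, 0, 0, 0]
    - [0, -0.3333, 0, 0, 0]
    - [0, -0.3867, 0, 0, 0]
    - [0, -0.44, 0, 0, 0]
    - [0, -0.4933, 0, 0, 0]
    - [0, -0.5467, 0, 0, 0]
    - [0, -0.6, 0, 0, 0]

```text
t: 6.75
eef_pos: [0.4636, -0.1918, 0.4131]
eef_rot: [[-0.235, 0.972, -0.002], [0.972, 0.235, 0.002], [0.002, -0.002, -1.0]]
ft_force: [1.7, 0.4, -1.2]
grip_width: 0.0076
grasp_force: 58.9
```

In the tool's units: -17.8 cm / 75 = -0.2373, -17 cm / 75 = -0.2267, -1.4 degrees / 360 = -0.0039.

Request:
play_rows:
  moves:
    - [0, -0.0533, 0, -0.0014, 0]
    - [0.0027, -0.1067, 0, -0.0028, 0]
    - [0.0053, -0.16, 0, -0.0039, 0]
    - [0.0067, -0.2, 0, -0.0039, 0]
    - [0.0067, -0.2267, 0, -0.0039, 0]
    - [0.0067, -0.2373, 0, -0.0039, 0]
    - [0.0067, -0.2373, 0, -0.0039, 0]
    - [0.0067, -0.2373, 0, -0.0039, 0]

```text
t: 7.42
eef_pos: [0.4693, -0.3673, 0.4135]
eef_rot: [[-0.211, 0.977, -0.001], [0.977, 0.211, 0.002], [0.003, -0.001, -1.0]]
ft_force: [-0.6, 0.9, -1.3]
grip_width: 0.0069
grasp_force: 58.8
```

In the tool's units: -6 cm / 75 = -0.08, -5.5 cm / 75 = -0.0733.

Request:
play_rows:
  moves:
    - [0, 0, -0.02, 0, 0]
    - [0, 0, -0.04, 0, 0]
    - [0, 0, -0.06, 0, 0]
    - [0, 0, -0.0733, 0, 0]
    - [0, 0, -0.08, 0, 0]
    - [0, 0, -0.08, 0, 0]
    - [0, 0, -0.08, 0, 0]
    - [0, 0, -0.08, 0, 0]

```text
t: 8.08
eef_pos: [0.4697, -0.368, 0.3559]
eef_rot: [[-0.212, 0.977, 0.001], [0.977, 0.212, -0.001], [-0.002, 0.001, -1.0]]
ft_force: [0.2, -0.2, -0.7]
grip_width: 0.0071
grasp_force: 58.9
```

```bash
python3 - <<'E'
from h import *
s=manip.state();print(s['t'],s['eef_pos'],s['eef_rot'].round(4),s['grip_width'],s['ft_force'])
w=viewer.capture("wrist");c=viewer.capture("scene")
cv2.imwrite("pics/w4.png",np.vstack([w,cv2.resize(c[120:200,220:348],(640,400),interpolation=2)])[:, :][:800] if 0 else np.hstack([w[:400,160:500],cv2.resize(c[120:200,225:317],(460,400),interpolation=2)]))
R=np.array([[np.cos(.21),-np.sin(.21)],[np.sin(.21),np.cos(.21)]])
e=s['eef_pos'][:2]-[.5822,-.3442];print("lift frame",e@R,"eye z",s['eef_pos'][2]-.1925)
E
```

```text
8.0833 [ 0.46969329 -0.36800871  0.35591496] [[-2.118e-01  9.773e-01  1.300e-03]
 [ 9.773e-01  2.118e-01 -1.500e-03]
 [-1.700e-03  9.000e-04 -1.000e+00]] 0.007144832328959418 [ 0.21856985 -0.22134639 -0.65631133]
lift frame [-0.1149982   0.00016748] eye z 0.16341496089716678
```

View pics/w4.png

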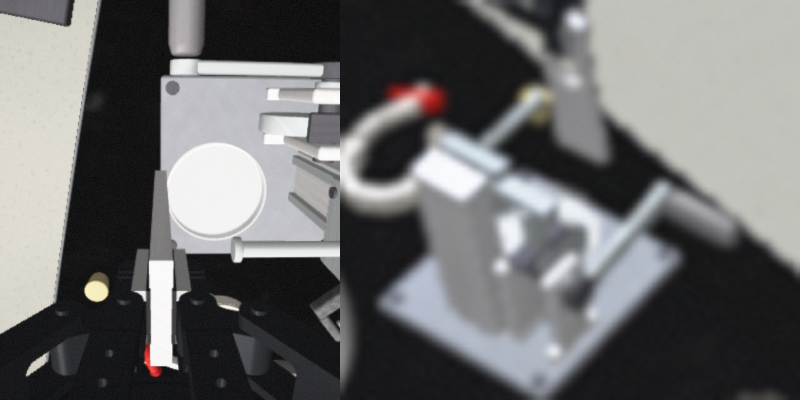

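The coupon hangs in front of the collar, whose centre is at wrist pixel (397,250). I'll check the peg's y from this view.

```bash
python3 - <<'E'
from h import *
s=manip.state()
p=ray("wrist",[(397,250),(495,249)],.165);print(((p-s['eef_pos'])@s['eef_rot']).round(4))
E
```

```text
[[-1.000e-04  3.840e-02  1.909e-01]
 [ 1.000e-04  8.840e-02  1.910e-01]]
```

In the tool's units: 6.1 cm / 75 = 0.0813, 1.3 cm / 75 = 0.0173.

Request:
play_rows:
  moves:
    - [0.0067, 0.0013, 0, 0, 0]
    - [0.016, 0.0033, 0, 0, 0]
    - [0.0267, 0.0053, 0, 0, 0]
    - [0.0373, 0.008, 0, 0, 0]
    - [0.048, 0.01, 0, 0, 0]
    - [0.0587, 0.012, 0, 0, 0]
    - [0.068, 0.0147, 0, 0, 0]
    - [0.076, 0.016, 0, 0, 0]
    - [0.0813, 0.0173, 0, 0, 0]
    - [0.0813, 0.0173, 0, 0, 0]
    - [0.0813, 0.0173, 0, 0, 0]

```text
t: 9.1
eef_pos: [0.5305, -0.355, 0.3546]
eef_rot: [[-0.212, 0.977, -0.0], [0.977, 0.212, 0.0], [0.0, -0.0, -1.0]]
ft_force: [-0.2, 0.1, -2.0]
grip_width: 0.0075
grasp_force: 58.8
```

In the tool's units: -0.55 cm / 75 = -0.0073, -0.45 cm / 75 = -0.006.

Request:
play_rows:
  moves:
    - [0, 0, -0.002, 0, 0]
    - [0, 0, -0.004, 0, 0]
    - [0, 0, -0.006, 0, 0]
    - [0, 0, -0.0073, 0, 0]
    - [0, 0, -0.0073, 0, 0]
    - [0, 0, -0.0073, 0, 0]

```text
t: 9.6
eef_pos: [0.5303, -0.3551, 0.3495]
eef_rot: [[-0.211, 0.977, -0.0], [0.977, 0.211, -0.0], [-0.0, -0.0, -1.0]]
ft_force: [-1.0, 1.0, 1.1]
grip_width: 0.007
grasp_force: 59.3
```

In the tool's units: -0.05 cm / 75 = -0.0007.

Request:
play_rows:
  moves:
    - [0, 0, -0.0007, 0, 0.12]
    - [0, 0, -0.0007, 0, 0.15]
    - [0, 0, -0.0007, 0, 0.2]
    - [0, 0, -0.0007, 0, 0.25]
    - [0, 0, -0.0007, 0, 0.28]
    - [0, 0, -0.0007, 0, 0.28]

```text
t: 10.1
eef_pos: [0.5304, -0.355, 0.3487]
eef_rot: [[-0.211, 0.977, 0.0], [0.977, 0.211, -0.0], [-0.0, 0.0, -1.0]]
ft_force: [0.7, 0.0, 0.0]
grip_width: 0.024
grasp_force: 0.0
```

```bash
python3 - <<'E'
from h import *
s=manip.state();print(s['t'],s['eef_pos'],s['grip_width'],s['ft_force'])
w=viewer.capture("wrist");c=viewer.capture("scene")
cv2.imwrite("pics/w5.png",np.hstack([w[:400,160:500],cv2.resize(c[120:200,225:317],(460,400),interpolation=2)]))
E
```

```text
10.1 [ 0.53042893 -0.35500488  0.34869508] 0.02395408260181955 [0.68322042 0.02423066 0.03424393]
```

View pics/w5.png

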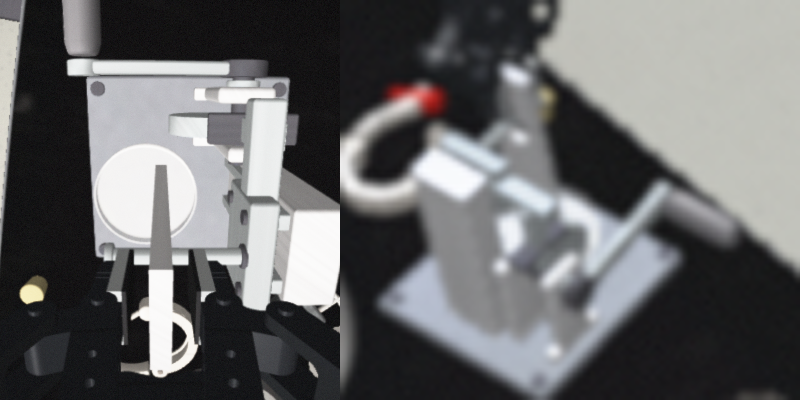

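The coupon hangs on the peg, upright and clear of both pads. I'll back the gripper straight up and move above the grip.

In the tool's units: 12 cm / 75 = 0.16, 11 cm / 75 = 0.1467.

Request:
play_rows:
  moves:
    - [0, 0, 0.0067, 0, 0.28]
    - [0, 0, 0.016, 0, 0.28]
    - [0, 0, 0.0293, 0, 0.28]
    - [0, 0, 0.0467, 0, 0.28]
    - [0, 0, 0.0667, 0, 0.28]
    - [0, 0, 0.0933, 0, 0.28]
    - [0, 0, 0.12, 0, 0.28]
    - [0, 0, 0.1467, 0, 0.28]
    - [0, 0, 0.16, 0, 0.28]
    - [0, 0, 0.16, 0, 0.28]

```text
t: 11.03
eef_pos: [0.5307, -0.3552, 0.4734]
eef_rot: [[-0.212, 0.977, 0.005], [0.977, 0.212, -0.005], [-0.006, 0.004, -1.0]]
ft_force: [-0.5, -0.9, -0.1]
grip_width: 0.0241
grasp_force: 0.0
```

In the tool's units: 11.5 cm / 75 = 0.1533, 10 cm / 75 = 0.1333.

Request:
play_rows:
  moves:
    - [-0.02, 0.0333, 0, 0, 0.5]
    - [-0.04, 0.0667, 0, 0, 0.7]
    - [-0.0667, 0.1067, 0, 0, 0.8]
    - [-0.0867, 0.1333, 0, 0, 0.8]
    - [-0.096, 0.1533, 0, 0, 0.8]
    - [-0.096, 0.1533, 0, 0, 0.8]
    - [-0.096, 0.1533, 0, 0, 0.8]
    - [-0.096, 0.1533, 0, 0, 0.8]

```text
t: 11.7
eef_pos: [0.4586, -0.2405, 0.4683]
eef_rot: [[-0.211, 0.977, -0.0], [0.977, 0.211, 0.0], [0.0, -0.0, -1.0]]
ft_force: [0.2, 0.2, 1.5]
grip_width: 0.068
grasp_force: 0.0
```

```bash
python3 - <<'E'
from h import *
s=manip.state();c=viewer.camera_info("wrist");w=viewer.capture("wrist");sc=viewer.capture("scene")
print(s['t'],s['eef_pos'],s['grip_width'],s['ft_force'])
cv2.imwrite("pics/w6.png",w)
# where grip should appear; bright mask near
p=proj(0,[[.4582,-.2400,.092],[.5304,-.355,.212]],c);print(p)
u,v=p[0];
g=cv2.cvtColor(w,6).astype(int)
for r in (int(v)-20,int(v),int(v)+15):
    if 0<=r<400: print(r,g[r,int(u)-40:int(u)+40:3])
E
```

```text
11.7 [ 0.45857969 -0.24050938  0.46826264] 0.06797659640923102 [0.21937124 0.23925712 1.46272489]
[[320.52077054 168.94429258]
 [378.63359714 360.29785376]]
148 [ 28  28  31  24  27  27  25  27  23  23 151 203 217 218 206 180 145  87
  25  23  26  25  25  26  28  27  23]
168 [ 28  25  26  23  25  27  21  27  25  31 151 208 219 219 205 178 137  77
  24  27  26  28  27  27  24  26  27]
183 [ 24  27  25  26  26  26  24  28  26  26 147 212 224 217 199 173 131  63
  30  26  26  25  25  26  31  26  26]
```

The grip is centred at column 321 against a predicted 320.5, so I'll descend and grasp.

In the tool's units: -22.1 cm / 75 = -0.2947, -21 cm / 75 = -0.28.

Request:
play_rows:
  moves:
    - [0, 0, -0.0267, 0, 0.8]
    - [0, 0, -0.0667, 0, 0.8]
    - [0, 0, -0.1067, 0, 0.8]
    - [0, 0, -0.1467, 0, 0.8]
    - [0, 0, -0.1867, 0, 0.8]
    - [0, 0, -0.2267, 0, 0.8]
    - [0, 0, -0.2533, 0, 0.8]
    - [0, 0, -0.28, 0, 0.8]
    - [0, 0, -0.2947, 0, 0.8]
    - [0, 0, -0.2947, 0, 0.8]
    - [0, 0, -0.2947, 0, 0.8]

```text
t: 12.72
eef_pos: [0.4586, -0.2404, 0.2476]
eef_rot: [[-0.211, 0.977, -0.001], [0.977, 0.211, 0.0], [0.001, -0.0, -1.0]]
ft_force: [0.5, -0.3, 0.2]
grip_width: 0.068
grasp_force: 0.0
```

Request:
play_rows:
  moves:
    - [0, 0, 0, 0, 0.4]
    - [0, 0, 0, 0, 0.2]
    - [0, 0, 0, 0, 0]
    - [0, 0, 0, 0, 0]
    - [0, 0, 0, 0, 0]
    - [0, 0, 0, 0, 0]
    - [0, 0, 0, 0, 0]
    - [0, 0, 0, 0, 0]
  force: 50

```text
t: 13.38
eef_pos: [0.4584, -0.2404, 0.2485]
eef_rot: [[-0.211, 0.977, 0.0], [0.977, 0.211, -0.001], [-0.001, -0.0, -1.0]]
ft_force: [-3.4, 0.4, 6.5]
grip_width: 0.0203
grasp_force: 48.8
```

In the tool's units: 6.28 cm / 75 = 0.0837, 5.43 cm / 75 = 0.0724.

Request:
play_rows:
  moves:
    - [0.0013, 0.0003, 0.008, 0, 0]
    - [0.0028, 0.0007, 0.0159, 0, 0]
    - [0.0051, 0.0011, 0.0236, 0, 0]
    - [0.0076, 0.0016, 0.0312, 0, 0]
    - [0.0107, 0.0023, 0.0387, 0, 0]
    - [0.0141, 0.0031, 0.0459, 0, 0]
    - [0.018, 0.0039, 0.0528, 0, 0]
    - [0.0221, 0.0048, 0.0596, 0, 0]
    - [0.0269, 0.0057, 0.0661, 0, 0]
    - [0.0319, 0.0068, 0.0724, 0, 0]
    - [0.0373, 0.008, 0.0781, 0, 0]
    - [0.0431, 0.0092, 0.0837, 0, 0]

```text
t: 14.38
eef_pos: [0.4893, -0.2337, 0.3094]
eef_rot: [[-0.211, 0.977, -0.006], [0.977, 0.211, -0.001], [0.001, -0.006, -1.0]]
ft_force: [-8.7, -5.3, -2.7]
grip_width: 0.0205
grasp_force: 49.8
```

In the tool's units: 6.48 cm / 75 = 0.0864, 5.3 cm / 75 = 0.0707.

Request:
play_rows:
  moves:
    - [0.0061, 0.0013, 0.0051, 0, 0]
    - [0.0124, 0.0027, 0.0099, 0, 0]
    - [0.0189, 0.004, 0.0143, 0, 0]
    - [0.0257, 0.0055, 0.0183, 0, 0]
    - [0.0328, 0.0069, 0.0217, 0, 0]
    - [0.0401, 0.0085, 0.0248, 0, 0]
    - [0.0475, 0.0101, 0.0275, 0, 0]
    - [0.0551, 0.0117, 0.0296, 0, 0]
    - [0.0627, 0.0133, 0.0312, 0, 0]
    - [0.0707, 0.0151, 0.0325, 0, 0]
    - [0.0787, 0.0168, 0.0332, 0, 0]
    - [0.0864, 0.0185, 0.0335, 0, 0]

```text
t: 15.38
eef_pos: [0.5555, -0.2194, 0.3365]
eef_rot: [[-0.211, 0.977, -0.001], [0.977, 0.211, -0.001], [-0.001, -0.001, -1.0]]
ft_force: [-4.1, -0.3, 4.8]
grip_width: 0.0202
grasp_force: 50.3
```

Request:
play_rows:
  moves:
    - [0, 0, 0, 0, 0]
    - [0, 0, 0, 0, 0]
    - [0, 0, 0, 0, 0]
    - [0, 0, 0, 0, 0]
    - [0, 0, 0, 0, 0]
    - [0, 0, 0, 0, 0]
    - [0, 0, 0, 0, 0]
    - [0, 0, 0, 0, 0]

```text
t: 16.05
eef_pos: [0.5561, -0.2191, 0.3366]
eef_rot: [[-0.211, 0.977, 0.004], [0.977, 0.211, -0.001], [-0.001, 0.004, -1.0]]
ft_force: [5.3, 0.3, 3.4]
grip_width: 0.0202
grasp_force: 50.3
```

```bash
python3 - <<'E'
from h import *
np.set_printoptions(precision=4,suppress=True)
s=manip.state();c=viewer.camera_info("scene");sc=viewer.capture("scene");w=viewer.capture("wrist");t=viewer.capture("top")
cv2.imwrite("pics/s7.png",sc);cv2.imwrite("pics/w7.png",w);cv2.imwrite("pics/t7.png",t)
print(s['t'],s['eef_pos'],s['grip_width'],s['grasp_force'],s['ft_force'])
R=np.array([[np.cos(.211),-np.sin(.211)],[np.sin(.211),np.cos(.211)]])
e=(s['eef_pos'][:2]-[.5822,-.3442])@R;print("lift x,y",e,"z",s['eef_pos'][2]-.155,"phi",np.arctan2(s['eef_pos'][2]-.155-.08,-e[0]))
# expected coupon top edge in scene after 19 mm rise; compare intensities along v at expected ends
o=np.array([.5304,-.355]);ly=R[:,1]
X=[np.r_[o+k*ly,z] for k in(-.022,.022) for z in (.212+.019,)]+[np.r_[o,.157+.019]]
p=proj("scene",X,c);print(p)
g=cv2.cvtColor(sc,6)
u=p[:2].mean(0);x,y=int(u[0]),int(u[1]);print(g[y-12:y+24:2,x-10:x+12:2])
E
```

```text
16.05 [ 0.5561 -0.2191  0.3366] 0.020207580495060346 50.272590816020966 [5.2722 0.328  3.3755]
lift x,y [0.0007 0.1278] z 0.1815728628354981 phi 1.5776106583592968
[[252.0467 126.6083]
 [261.5596 131.4489]
 [259.039  140.2616]]
[[ 92 166 190 192 187 166 121  78  57  53  51]
 [ 31  84 143 185 193 193 151 109 103  85  84]
 [ 23  25  56 137 185 193 149  94  83  91 125]
 [ 24  24  22  53 115 169 157  91  40  54 107]
 [ 24  24  26  44  40  89 133 111  39  52 100]
 [ 26  25  55 176 169 100  90 147 131 111 112]
 [ 24  22  52 165 222 229 189 128 148 156 155]
 [ 23  24  31 106 145 180 211 151  99 125 142]
 [ 24  25  26  82 130 135 141 113  79  77  81]
 [ 25  25  23  61 124 135 134 107  81  89  90]
 [ 29  25  23  44 116 134 136 119  51  54  81]
 [ 35  24  24  30  99 144 163 127  59  63  66]
 [ 54  31  22  28 108 184 159 112  60  39  40]
 [192 147  77  85 160 155 173 211 122  36  31]
 [212 224 203 163 127 120 142 161 128  63  33]
 [129 172 215 224 195 144 136 136 137  96  36]
 [126 120 148 177 214 183 136 136 137  99  40]
 [229 164 149 146 142 145 174 153 138  95  61]]
```

Request:
play_rows:
  moves:
    - [0, 0, 0, 0, 0]
    - [0, 0, 0, 0, 0]
    - [0, 0, 0, 0, 0]
    - [0, 0, 0, 0, 0]
    - [0, 0, 0, 0, 0]
    - [0, 0, 0, 0, 0]
    - [0, 0, 0, 0, 0]
    - [0, 0, 0, 0, 0]
    - [0, 0, 0, 0, 0]
    - [0, 0, 0, 0, 0]
    - [0, 0, 0, 0, 0]
    - [0, 0, 0, 0, 0]

```text
t: 17.2
eef_pos: [0.5561, -0.2191, 0.3366]
eef_rot: [[-0.211, 0.977, 0.004], [0.977, 0.211, -0.001], [-0.001, 0.004, -1.0]]
ft_force: [5.6, 0.6, 5.2]
grip_width: 0.0202
grasp_force: 50.3
```

```bash
python3 - <<'E'
from h import *
a=cv2.imread("pics/s7.png");b=viewer.capture("scene")
print("motion",cv2.absdiff(a,b)[110:180,235:285].max())
print(manip.state()['grasp_force'],manip.hand_in())
E
```

```text
motion 4
the job is handed in; nothing more can be done
50.27273744344711 None
```

I handed the job in at about 17 s, with no verdict returned: the test coupon hangs still on the peg, let go, and the gripper still holds the grip with about 50 N, with the lever at about 1.46 rad (upright).

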